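# Reset the bench data logger with the service stylus

### The arm

A 7-joint arm with a two-finger parallel gripper is mounted at the origin on a cart in front of the work surface, level with it; the furniture and walls round the work are solid. World frame = base frame: x ahead of the robot, y to its left, z up, the work surface at z = 0. Lengths are in mm, angles in rad, forces in N, time in s.
With the tool pointing down it reaches from about 425 to 925 mm from the base axis. Payload 6.8 kg.
Tool frame: the origin (TCP) lies midway between the tips of the shut fingers; the grasp point (between the pads) lies 19 mm behind it (arm.grip_depth is the distance from the TCP to the grasp point, in mm); z points along the fingers, y is the line along which they close (so a half turn about z gives the same grasp; the last joint's range is limited). The gripper opens to 88 mm and grips with 3 to 60 N. Pads are 20 mm wide; open, the fingers measure 115 mm over their backs; the gripper's body (75 mm by 178 mm) begins 61 mm behind the grasp point.
Start: joints at [1.181, 0.477, 0.022, 1.555, -0.011, 1.109, -0.083], TCP at [187.717, -648.391, 197.464] pointing down, gripper open.
Joint ranges: [-2.96, 2.96], [-0.34, 2.1], [-1.41, 1.46], [0.24, 2.44], [-1.37, 4.51], [0.17, 1.92], [-2.96, 2.96]. Speed limits (rad/s): [2.39, 2.39, 3.14, 3.14, 3.14, 3.14, 3.14].

### API

Orientations are given as a unit quaternion [x, y, z, w].
In Python, from bench import arm, imaging, job_done gives the robot as it stands. The module is installed in compiled form; this text tells all that it offers.
- The arm moves only by the tool apply_moves, never from a script. Its argument "moves" is a list of rows, each an object of numbers: "claw": the gripper command: -1 is shut, 1 is fully open, values between are in proportion; "tx", "ty", "tz": the shift along the tool's x, y, z in m; "spin": the turn about the tool's z in rad. A call has 1 to 12 rows; each row is the pose to reach, as a shift and turn from the pose commanded when the call began, along the tool's axes at that moment; what a row does not reach only later rows make up. A row lasts 1/12 s, in which the tool goes at most 41.7 mm and 7.16 degrees, less where a joint would pass 70% of its speed; a pose out of reach is approached as far as the arm can. A call with a gripper value outside its range is refused whole. The fingers move at their own pace and stop on an object; "newtons" is the grip in N (left out, the last holds). Time passes only in rows, so rows that repeat a pose let the fingers close. It gives the time, the measured TCP pose, the force, the opening and the grip force at its end, in the units of the state.
- arm.get_state(): the state, without advancing time (a new reading comes with each control period).
- imaging.capture(name): name is "scene" or "top"; returns the picture (384x512x3 uint8, red, green, blue); there is no depth.
- imaging.get_calibration(name): a dict with "fx", "fy", "cx", "cy" (pixels), "pose" (4x4, takes a point from camera to world coordinates). Camera axes: x right, y down, z forward; pixel columns grow to the right and rows downward; lengths in mm; the calibration is good to about 2 mm. A picture is of the moment at which its call begins. get_calibration takes no time and is no camera call.
- job_done(): hands the job in; it is judged then, once.
Trained networks look in the newest picture that a camera, given by its name, has taken for a name from the list of things; names that differ only in an ending like _2 or _b are one class to them, and where a whole thing is asked for, a point or a joint stands for the part that bears it (a point fixed in the world has none). Each returns a list of dicts, best first, with "conf" (0 to 1); they miss things now and then, are a little off and sometimes report something else, mostly with a low value. They report only what shows in the picture. A call takes as long as a camera call. They do not tell look-alikes from the thing itself.
- imaging.look_for(camera, name): "pixel" ([column, row] in pixels, amid what is visible of it).
- imaging.masks_of(camera, name): "region" (384x512 bool, what is visible of it) and "pixel" ([column, row] in pixels, amid what is visible of it).
- imaging.spot_point(camera, name): "pixel" ([column, row] in pixels: a listed point, or the origin of a listed thing).
The state is a dict: "time": time; "joint_positions": joint angles; "qvel": joint speeds; "effort": joint torques, N m; "tool_pos": TCP position; "tool_rot": TCP orientation; "contact_force": force on the tool from outside, world axes, zero at the start; "moment": the same for the moment, N m; "grip_width": finger opening in mm; "finger_force": force on a finger pad.
Only numpy, scipy, OpenCV 4.12 (cv2) and the standard library are available. Lean on these libraries where they do the work, as an engineer would, in place of code of your own. Each camera call takes 0.05 s, during which the arm holds its last target. There are 200 camera calls.

### The job

Take the service stylus out of its stand and hold it upright with its tip steadily about 2 cm above the dark round wake window of the data logger for two seconds, without touching the window. Then put the tip straight down through the orange-ringed hole and press the recessed reset button fully down without forcing it; finish while still gripping the stylus and holding the button down. Do not disturb the bottle, the dish or the marker.

Things in the scene. Friction and masses are not known exactly. Their poses are not given: they have to be found in the camera images.
- stylus: Service stylus, 140 mm long, about 45 g, round, loose, standing tip down in the stand. Origin at the lower end of the tip, z axis along the stylus up to its black end cap. From the tip up: steel tip rod 6 mm diameter to 45 mm; aluminium part 16 mm diameter from 45 to 62 mm; steel collar 24 mm diameter from 62 to 67 mm, which rests on the top of the stand; blue handle with black rings, 16 mm diameter, from 67 to 136 mm, to be gripped (any yaw); black cap to 140 mm.
- stylus_grip (a point): Centre of the stylus's blue handle, on its axis, 105 mm above the tip: the place to grip.
- stylus_tip (a point): Lower end of the stylus's tip. 105 mm below stylus_grip along the stylus.
- stand: Fixed stylus stand: steel foot 76 x 76 x 12 mm, grey block 46 x 46 mm on it, top 76 mm above the worktop, with an 18 mm bore for the stylus: lift it straight up by 65 mm or more to clear. Origin at the centre of the underside. Right of the work (y below 0.11 m) stand a centrifuge 250 mm tall with its lid open at the back and a thermal cycler 210 mm tall: pass at 300 mm or higher, or in front.
- logger: Fixed data logger, white and grey box 120 (x) x 100 (y) x 60 (z) mm with a display in the far half of its top. Origin at the centre of its underside, z up; in its own frame (x away from the robot at yaw 0, y left) the wake window lies at (-28, +26) mm and the reset hole at (-28, -26) mm. It stands turned up to 0.4 rad either way.
- wake_window: Wake window on the logger's top: dark violet lens 16 mm in diameter standing 1 mm proud of a 22 mm aluminium ring. Origin at the centre of the lens's upper face, 62 mm above the worktop; z up.
- aperture (a point): Centre of the mouth of the reset hole in the logger's top face, 60 mm above the worktop; the hole is 14 mm in diameter, vertical, with a 2 mm chamfer and an orange ring round it.
- button_top (a point): Centre of the top face of the orange reset button, 12.4 mm in diameter, at the bottom of the hole: 16 mm below the mouth (44 mm above the worktop) when up. It moves down with the button.
- reset_button (a joint): Travel of the reset button in m: 0 up, 0.008 fully down at its end stop. A spring pushes it back: about 2 N to start it, 6 N at the end stop; beyond that the stop is rigid.
- amber_bottle: Bystander: amber bottle with a black cap, 56 mm diameter, 125 mm tall, loose, standing. Origin at the centre of its underside.
- petri: Bystander: closed clear petri dish, 90 mm diameter, 16 mm high, loose. Origin at the centre of its underside.
- marker: Bystander: white marker pen with a blue cap, 132 x 12 x 13 mm, loose, lying. Origin at the centre of its underside.
Mind the look-alikes: they are no part of the job. There is more than one size of the stylus; the job needs the smallest.

How it is judged:
By the outcome, as a careful person would: the job done as asked, in the order asked, and still so for the second after the job is handed in, while the arm keeps its last pose, push and grip.
It also fails if it takes over 51 s, if anything falls off the work surface, if the arm or the gripper's body presses on something with over 40 N, if the wrist force passes 120 N, or if a joint passes its speed limit or range.

## Working session

There is one attempt and no reset: what is moved stays moved. The work goes in short steps, Python scripts to look and compute and a tool call to move; the robot and the scene stay as the last step left them, time stands still between calls to the robot, and variables do not carry over. Pictures are saved under pics/ and viewed, at most 10 in all, crops included, and the job is handed in when it is done.

Besides the shell and the picture viewer there is one more tool, called after ">>>" as a command line: name --argument value ..., lists and objects as JSON in quotes. apply_moves: Moves the arm, as the interface text tells. Its arguments: {"type":"object","properties":{"moves":{"type":"array","items":{"type":"object","properties":{"claw":{"type":"number"},"tx":{"type":"number"},"ty":{"type":"number"},"tz":{"type":"number"},"spin":{"type":"number"}}}},"newtons":{"type":"number"}},"required":["moves"]}

```bash
mkdir -p pics
cat > h.py <<'E'
import numpy as np, cv2
from bench import arm, imaging, job_done
def ray(cam,px):
    c=imaging.get_calibration(cam); P=np.array(c["pose"])
    d=P[:3,:3]@np.array([(px[0]-c["cx"])/c["fx"],(px[1]-c["cy"])/c["fy"],1]); return P[:3,3],d/np.linalg.norm(d)
def at_z(cam,px,z):
    o,d=ray(cam,px); return o+d*(z-o[2])/d[2]
def proj(cam,p):
    c=imaging.get_calibration(cam); P=np.array(c["pose"]); q=P[:3,:3].T@(np.array(p)-P[:3,3])
    return np.array([c["fx"]*q[0]/q[2]+c["cx"],c["fy"]*q[1]/q[2]+c["cy"]])
def save(cam,name,crop=None,s=1):
    im=imaging.capture(cam)
    if crop: im=im[crop[1]:crop[3],crop[0]:crop[2]]
    im=cv2.resize(im,None,fx=s,fy=s,interpolation=cv2.INTER_CUBIC); cv2.imwrite("pics/"+name,im[:,:,::-1])
E
python3 - <<'E'
from h import *
np.set_printoptions(precision=1,suppress=True)
ims=[imaging.capture(c) for c in("scene","top")]
cv2.imwrite("pics/a.png",np.hstack([cv2.resize(i,(400,300),interpolation=cv2.INTER_AREA) for i in ims])[:,:,::-1])
cv2.imwrite("pics/s.png",ims[0][:,:,::-1]);cv2.imwrite("pics/t.png",cv2.resize(ims[1],(800,600))[:,:,::-1])
for c in("scene","top"):
    print(c,np.array(imaging.get_calibration(c)["pose"])[:3,3],imaging.get_calibration(c)["fx"])
    for n,z in(("stylus_grip",114),("stylus_tip",9),("stand",0),("logger",0),("wake_window",62),("aperture",60)):
        print(n,[(np.array(r["pixel"]),round(r["conf"],2),at_z(c,r["pixel"],z)) for r in imaging.spot_point(c,n)])
s=arm.get_state();print(s["time"],s["tool_pos"],s["tool_rot"],s["grip_width"])
E
```

```text
scene [ 18.5 690.4 700. ] 491.97675389157195
stylus_grip [(array([263.5, 184.1]), 0.95, array([625.4, 342.4, 114. ])), (array([264.2, 241.7]), 0.76, array([498.9, 415.7, 114. ])), (array([194.5, 255.5]), 0.75, array([530.8, 525.5, 114. ]))]
stylus_tip [(array([205.9, 316.9]), 0.79, array([488.3, 536.4,   9. ]))]
stand [(array([260.5, 290.6]), 0.66, array([494.1, 428.1,   0. ]))]
logger [(array([322. , 242.5]), 0.91, array([532.1, 267.7,   0. ]))]
wake_window [(array([320.1, 228.6]), 0.62, array([516.6, 287.8,  62. ])), (array([263.7, 242.5]), 0.58, array([540.3, 393.1,  62. ]))]
aperture [(array([345.3, 222.6]), 0.69, array([506.6, 237.8,  60. ]))]
top [521.7 370.4 957.9] 386.9853004288364
stylus_grip [(array([176.1, 238.3]), 0.82, array([494.9, 550.7, 114. ])), (array([262. , 194.2]), 0.63, array([594.7, 366.6, 114. ])), (array([236.2, 242. ]), 0.54, array([489.6, 420.3, 114. ]))]
stylus_tip [(array([189.3, 236.9]), 0.82, array([495.6, 541.2,   9. ]))]
stand [(array([241.7, 236.9]), 0.71, array([498. , 413.8,   0. ]))]
logger [(array([304.4, 222.5]), 0.55, array([536.6, 259.9,   0. ]))]
wake_window [(array([289. , 233.1]), 0.53, array([510.6, 302.3,  62. ]))]
aperture [(array([318. , 235.4]), 0.59, array([506.7, 235.1,  60. ]))]
0.7 [ 187.7 -648.4  197.5] [1.  0.1 0.  0. ] 88.11994279212544
```

View pics/t.png

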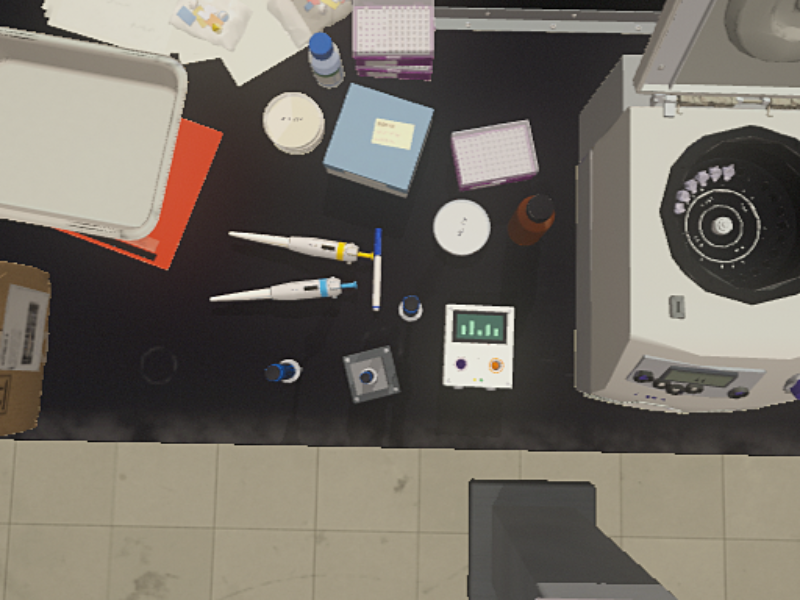

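View pics/s.png

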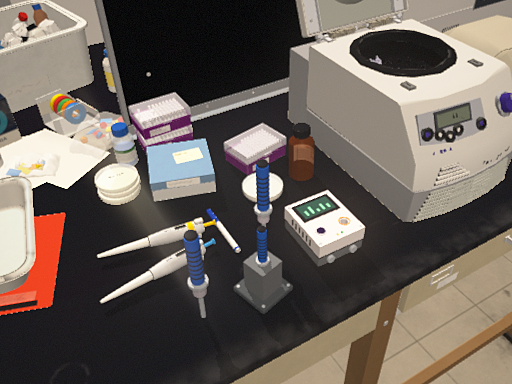

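Top: stand with stylus at about (368,376) in the 800×600 view, logger with window (460,364) and orange hole (495,366). Larger look-alikes stand at (285,371) and (410,308). In the scene view the short stylus is the one in the stand, at (262,243). Next I'll refine by colour and triangulation.

```bash
cat >> h.py <<'E'
def tri(pa,pb):
    (o1,d1),(o2,d2)=ray("scene",pa),ray("top",pb)
    A=np.stack([d1,-d2],1); t=np.linalg.lstsq(A,o2-o1,rcond=None)[0]
    a,b=o1+t[0]*d1,o2+t[1]*d2; return (a+b)/2,np.linalg.norm(a-b)
def blob(im,fn,c,r):
    h=cv2.cvtColor(im,cv2.COLOR_RGB2HSV).astype(int); m=fn(h)
    yy,xx=np.mgrid[:384,:512]; m=m&((xx-c[0])**2+(yy-c[1])**2<r*r); return np.array([xx[m].mean(),yy[m].mean()]),m.sum()
orange=lambda h:(h[...,0]>5)&(h[...,0]<22)&(h[...,1]>110)&(h[...,2]>90)
violet=lambda h:(h[...,0]>115)&(h[...,0]<165)&(h[...,1]>90)&(h[...,2]<140)
E
python3 - <<'E'
from h import *
np.set_printoptions(precision=1,suppress=True)
s,t=[cv2.imread("pics/s.png")[:,:,::-1].copy(),imaging.capture("top")]
for n,f,cs,ct,z in(("ap",orange,(345,222),(317,234),60),("win",violet,(321,229),(295,233),62)):
    a,na=blob(s,f,cs,10);b,nb=blob(t,f,ct,8)
    print(n,a,na,b,nb,at_z("scene",a,z),at_z("top",b,z),tri(a,b))
for n in("stylus","logger"):
  for c in("scene","top"):
    imaging.capture(c)
    for r in imaging.masks_of(c,n):
        y,x=np.nonzero(r["region"]);print(n,c,round(r["conf"],2),np.array(r["pixel"]),x.min(),x.max(),y.min(),y.max())
for n in("amber_bottle","petri","marker"):print(n,[at_z("top",r["pixel"],0) for r in imaging.spot_point("top",n)])
A=cv2.resize(t[200:280,200:360],(800,400),interpolation=cv2.INTER_CUBIC)
cv2.imwrite("pics/tc.png",A[:,:,::-1])
# predicted pixel for stylus at guess, stand top corners
for p in((494,420,154),(494,420,119),(494,420,81)):print(p,proj("scene",p),proj("top",p))
q=arm.get_state()["tool_rot"];print(q)
E
```

```text
ap [343.4 220.2] 29 [316.4 233.7] 33 [513.6 236.8  60. ] [510.6 238.8  60. ] (array([510.7, 239.4,  63.7]), np.float64(0.17743954903617712))
win [320.4 230. ] 29 [294.3 232.6] 24 [513.4 289.4  62. ] [511.9 290.   62. ] (array([512. , 290.3,  63.7]), np.float64(0.3897751079939463))
stylus scene 0.95 [263.6 194.1] 255 271 161 225
stylus scene 0.87 [262.  250.4] 256 269 226 266
stylus scene 0.72 [198.  266.3] 184 208 231 316
stylus top 0.82 [182. 238.] 171 192 230 244
stylus top 0.77 [259.8 198.4] 256 269 189 205
logger scene 0.85 [325.3 226.9] 284 365 191 266
logger scene 0.53 [261.6 251.8] 257 268 227 265
logger scene 0.45 [262.5 282.8] 234 292 252 313
amber_bottle [array([725.3, 186.3,   0. ])]
petri [array([721.9, 285.4,   0. ])]
marker [array([657.4, 416.1,   0. ]), array([485.7, 428.5,   0. ])]
(494, 420, 154) [263.1 227.1] [235.2 240.6]
(494, 420, 119) [263.4 242.5] [236.3 240. ]
(494, 420, 81) [263.8 258.2] [237.3 239.5]
[ 1.   0.1  0.  -0. ]
```

View pics/tc.png

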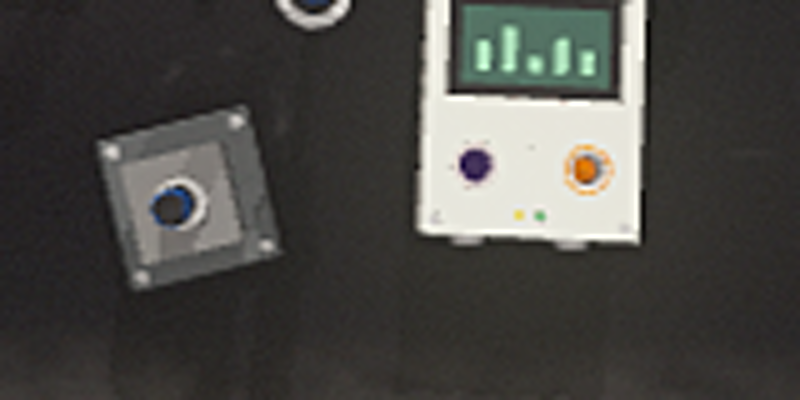

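```bash
cat >> h.py <<'E'
from scipy.spatial.transform import Rotation as R
def shift(*targets):
    s=arm.get_state(); r=R.from_quat(s["tool_rot"])
    for t in targets: print(np.round(r.inv().apply(np.array(t)-s["tool_pos"])/1000,4), "for",t)
E
python3 - <<'E'
from h import *
print(R.from_quat(arm.get_state()["tool_rot"]).as_matrix().round(3))
shift((188,-648,340),(430,-420,350),(470,-100,350),(480,150,350),(493,421.5,350),(493,421.5,200),(493,421.5,100))
E
```

```text
[[ 0.961  0.278  0.   ]
 [ 0.278 -0.961  0.   ]
 [ 0.    -0.    -1.   ]]
[ 0.0004 -0.0003 -0.1425] for (188, -648, 340)
[ 0.2963 -0.152  -0.1525] for (430, -420, 350)
[ 0.4236 -0.4483 -0.1525] for (470, -100, 350)
[ 0.5027 -0.6857 -0.1525] for (480, 150, 350)
[ 0.5907 -0.9428 -0.1525] for (493, 421.5, 350)
[ 0.5907 -0.9428 -0.0025] for (493, 421.5, 200)
[ 0.5907 -0.9428  0.0975] for (493, 421.5, 100)
```

>>> apply_moves --moves '[{"claw": 1,"tz": -0.0425},{"claw": 1,"tz": -0.0825},{"claw": 1,"tz": -0.1225},{"claw": 1,"tz": -0.1525},{"claw": 1,"tx": 0.037,"ty": -0.019,"tz": -0.1525},{"claw": 1,"tx": 0.074,"ty": -0.038,"tz": -0.1525},{"claw": 1,"tx": 0.111,"ty": -0.057,"tz": -0.1525},{"claw": 1,"tx": 0.148,"ty": -0.076,"tz": -0.1525},{"claw": 1,"tx": 0.185,"ty": -0.095,"tz": -0.1525},{"claw": 1,"tx": 0.222,"ty": -0.114,"tz": -0.1525},{"claw": 1,"tx": 0.259,"ty": -0.133,"tz": -0.1525},{"claw": 1,"tx": 0.296,"ty": -0.152,"tz": -0.1525}]' --newtons 20

```text
$.moves[0]: bad value
```

>>> apply_moves --moves '[{"claw": 1,"tx": 0,"ty": 0,"tz": -0.04,"spin": 0},{"claw": 1,"tx": 0,"ty": 0,"tz": -0.08,"spin": 0},{"claw": 1,"tx": 0,"ty": 0,"tz": -0.12,"spin": 0},{"claw": 1,"tx": 0,"ty": 0,"tz": -0.1525,"spin": 0},{"claw": 1,"tx": 0.037,"ty": -0.019,"tz": -0.1525,"spin": 0},{"claw": 1,"tx": 0.074,"ty": -0.038,"tz": -0.1525,"spin": 0},{"claw": 1,"tx": 0.111,"ty": -0.057,"tz": -0.1525,"spin": 0},{"claw": 1,"tx": 0.148,"ty": -0.076,"tz": -0.1525,"spin": 0},{"claw": 1,"tx": 0.185,"ty": -0.095,"tz": -0.1525,"spin": 0},{"claw": 1,"tx": 0.222,"ty": -0.114,"tz": -0.1525,"spin": 0},{"claw": 1,"tx": 0.259,"ty": -0.133,"tz": -0.1525,"spin": 0},{"claw": 1,"tx": 0.296,"ty": -0.152,"tz": -0.1525,"spin": 0}]' --newtons 20

```text
time: 2.3
tool_pos: [430.9, -418.5, 350.3]
tool_rot: [0.99, 0.14, 0.0, 0.0]
contact_force: [0.1, -0.8, -0.4]
grip_width: 88.1
finger_force: 0.0
```

>>> apply_moves --moves '[{"claw": 1,"tx": 0.016,"ty": -0.037,"tz": 0,"spin": 0},{"claw": 1,"tx": 0.032,"ty": -0.074,"tz": 0,"spin": 0},{"claw": 1,"tx": 0.048,"ty": -0.111,"tz": 0,"spin": 0},{"claw": 1,"tx": 0.064,"ty": -0.148,"tz": 0,"spin": 0},{"claw": 1,"tx": 0.08,"ty": -0.185,"tz": 0,"spin": 0},{"claw": 1,"tx": 0.096,"ty": -0.222,"tz": 0,"spin": 0},{"claw": 1,"tx": 0.112,"ty": -0.259,"tz": 0,"spin": 0},{"claw": 1,"tx": 0.127,"ty": -0.296,"tz": 0,"spin": 0},{"claw": 1,"tx": 0.14,"ty": -0.335,"tz": 0,"spin": 0},{"claw": 1,"tx": 0.153,"ty": -0.374,"tz": 0,"spin": 0},{"claw": 1,"tx": 0.166,"ty": -0.413,"tz": 0,"spin": 0},{"claw": 1,"tx": 0.179,"ty": -0.452,"tz": 0,"spin": 0}]'

```text
time: 3.3
tool_pos: [475.7, 65.7, 350.3]
tool_rot: [0.99, 0.14, 0.0, 0.0]
contact_force: [1.7, 0.1, -0.9]
grip_width: 88.4
finger_force: 0.0
```

Run:
```python
from h import *
s=arm.get_state();print(s["time"],s["tool_pos"],s["joint_positions"])
shift((493,421.5,350),(493,421.5,230),(493,421.5,100))
```

```text
3.3 [475.65707287  65.71912711 350.34575038] [ 0.23599556  0.067076   -0.5261524   1.7596206   0.03532746  1.32324717
 -1.58725432]
[ 1.154e-01 -3.370e-01  2.000e-04] for (493, 421.5, 350)
[ 0.1153 -0.337   0.1202] for (493, 421.5, 230)
[ 0.1152 -0.3371  0.2502] for (493, 421.5, 100)
```

>>> apply_moves --moves '[{"claw": 1,"tx": 0.0128,"ty": -0.0375,"tz": 0,"spin": 0},{"claw": 1,"tx": 0.0256,"ty": -0.075,"tz": 0,"spin": 0},{"claw": 1,"tx": 0.0384,"ty": -0.1125,"tz": 0,"spin": 0},{"claw": 1,"tx": 0.0512,"ty": -0.15,"tz": 0,"spin": 0},{"claw": 1,"tx": 0.064,"ty": -0.1875,"tz": 0,"spin": 0},{"claw": 1,"tx": 0.0768,"ty": -0.225,"tz": 0,"spin": 0},{"claw": 1,"tx": 0.0896,"ty": -0.2625,"tz": 0,"spin": 0},{"claw": 1,"tx": 0.1024,"ty": -0.3,"tz": 0,"spin": 0},{"claw": 1,"tx": 0.1152,"ty": -0.337,"tz": 0,"spin": 0},{"claw": 1,"tx": 0.1152,"ty": -0.337,"tz": 0.04,"spin": 0},{"claw": 1,"tx": 0.1152,"ty": -0.337,"tz": 0.08,"spin": 0},{"claw": 1,"tx": 0.1152,"ty": -0.337,"tz": 0.12,"spin": 0}]'

```text
time: 4.3
tool_pos: [492.7, 421.0, 228.9]
tool_rot: [0.99, 0.141, 0.001, -0.001]
contact_force: [1.6, -0.3, -0.5]
grip_width: 87.6
finger_force: 0.0
```

Run:
```python
from h import *
np.set_printoptions(precision=1,suppress=True)
save("scene","b.png",(180,100,360,320),3)
s=arm.get_state();print(s["time"],s["tool_pos"],s["joint_positions"])
print(proj("scene",s["tool_pos"]),proj("scene",(493,421.5,154)))
shift((493,421.5,100))
```

```text
4.35 [490.  416.2 219.5] [-0.3  0.5 -0.7  1.6  0.3  1.2 -2.3]
[266.  196.3] [262.6 227.8]
[ 0.  -0.   0.1] for (493, 421.5, 100)
```

View pics/b.png

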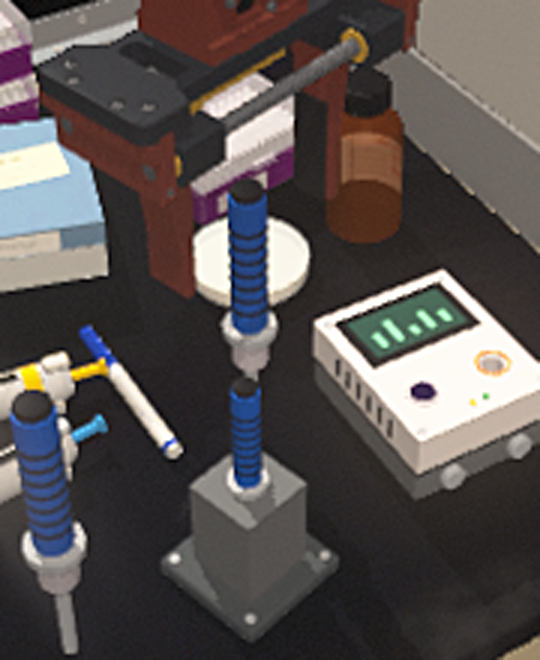

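>>> apply_moves --moves '[{"claw": 1,"tx": 0,"ty": 0,"tz": 0,"spin": 0},{"claw": 1,"tx": 0,"ty": 0,"tz": 0,"spin": 0}]'

```text
time: 4.52
tool_pos: [493.4, 420.0, 231.4]
tool_rot: [0.99, 0.14, 0.0, -0.0]
contact_force: [-0.1, 0.5, -0.2]
grip_width: 87.6
finger_force: 0.0
```

Run:
```python
from h import *
np.set_printoptions(precision=4,suppress=True)
s=arm.get_state();print(s["time"],s["tool_pos"],s["tool_rot"],s["joint_positions"])
p=s["tool_pos"];r=R.from_quat(s["tool_rot"])
im=imaging.capture("scene").copy()
for d in((0,0,0),(0,50,0),(0,-50,0)):
    q=proj("scene",p+r.apply(d));print(q);cv2.circle(im,tuple(np.round(q).astype(int)),2,(0,255,0),-1)
im2=imaging.capture("top").copy()
for d in((0,0,0),(0,50,0),(0,-50,0)):
    q=proj("top",p+r.apply(d));print(q);cv2.circle(im2,tuple(np.round(q).astype(int)),2,(0,255,0),-1)
A=np.hstack([cv2.resize(im[120:280,190:320],(390,480)),cv2.resize(im2[170:300,180:280],(370,480))])
cv2.imwrite("pics/c.png",A[:,:,::-1]); shift((493,421.5,100))
```

```text
4.5167 [493.4067 419.9819 231.3906] [ 0.9901  0.1403  0.0002 -0.0003] [-0.3247  0.4877 -0.6763  1.5507  0.3181  1.2149 -2.3447]
[262.4821 189.7992]
[285.0996 173.963 ]
[238.0768 206.8872]
[232.6482 242.2967]
[258.558  235.3539]
[206.6538 249.2621]
[-0.0015 -0.0005  0.1334] for (493, 421.5, 100)
```

View pics/c.png

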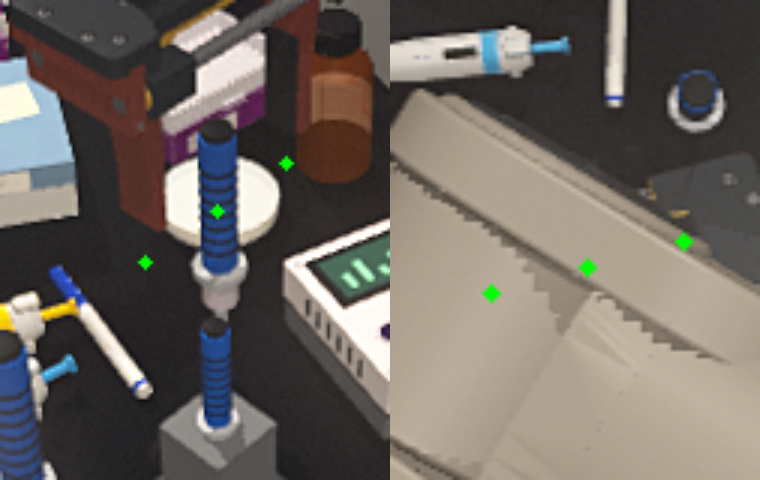

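Run:
```python
from h import *
s=arm.get_state();p=s["tool_pos"];r=R.from_quat(s["tool_rot"]);print(p)
out=[]
for cam,c in(("scene",(200,60,330,260)),("top",(180,150,310,350))):
    im=cv2.resize(imaging.capture(cam)[c[1]:c[3],c[0]:c[2]],None,fx=3,fy=3,interpolation=cv2.INTER_CUBIC)
    L=lambda ps,col:cv2.polylines(im,[np.array([np.round((proj(cam,p+r.apply(q))-c[:2]+.5)*3) for q in ps],int)],True,col,1)
    L([(-37,-89,-80),(37,-89,-80),(37,89,-80),(-37,89,-80)],(0,255,0))
    for sg in(1,-1):
        for z,col in((0,(255,255,0)),(-25,(0,255,255))): L([(-10,44*sg,z),(10,44*sg,z),(10,57*sg,z),(-10,57*sg,z)],col)
    out.append(im)
cv2.imwrite("pics/d.png",np.hstack(out)[:,:,::-1])
```

```text
[494.14744695 421.02327407 233.36491731]
```

View pics/d.png

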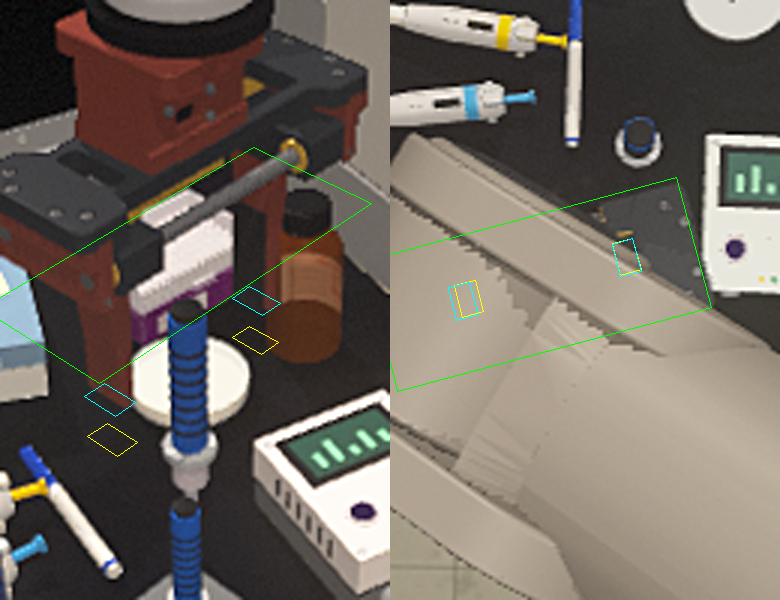

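The top view agrees with the reported xy. In the scene view the open fingertips sit about 28 mm higher than the reported TCP. I'll go down partway and look again beside the stylus.

>>> apply_moves --moves '[{"claw": 1,"tx": 0,"ty": 0,"tz": 0.035,"spin": 0},{"claw": 1,"tx": 0,"ty": 0,"tz": 0.07,"spin": 0},{"claw": 1,"tx": 0,"ty": 0,"tz": 0.1,"spin": 0},{"claw": 1,"tx": 0,"ty": 0,"tz": 0.1,"spin": 0},{"claw": 1,"tx": 0,"ty": 0,"tz": 0.1,"spin": 0}]'

```text
time: 5.13
tool_pos: [493.0, 419.4, 130.4]
tool_rot: [0.99, 0.14, -0.0, 0.0]
contact_force: [-0.3, -0.2, 0.3]
grip_width: 87.7
finger_force: 0.0
```

Run:
```python
from h import *
np.set_printoptions(precision=1,suppress=True)
s=arm.get_state();p=s["tool_pos"];r=R.from_quat(s["tool_rot"]);print(s["time"],p)
c=(190,100,340,300)
im=cv2.resize(imaging.capture("scene")[c[1]:c[3],c[0]:c[2]],None,fx=3,fy=3,interpolation=cv2.INTER_CUBIC)
cv2.imwrite("pics/e.png",im[:,:,::-1])
f=lambda q:(proj("scene",p+r.apply(q))-c[:2]+.5)*3
for z in(0,-28):print(z,[f((x,y,z)) for y in(-44,-57,44) for x in(-10,10)])
for z in(154,119,81):print(z,(proj("scene",(493,421.5,z))-c[:2]+.5)*3)
```

```text
5.1333 [493.  419.4 130.4]
0 [array([178.7, 470.3]), array([151.3, 450.7]), array([160.7, 484.5]), array([133.3, 464.6]), array([292. , 380.6]), array([264.7, 363.4])]
-28 [array([176.7, 432.7]), array([148.7, 413.2]), array([158.3, 447. ]), array([130.2, 427.1]), array([292.8, 343.3]), array([264.9, 326.1])]
154 [219.3 385. ]
119 [220.3 431.1]
81 [221.4 478.3]
```

View pics/e.png

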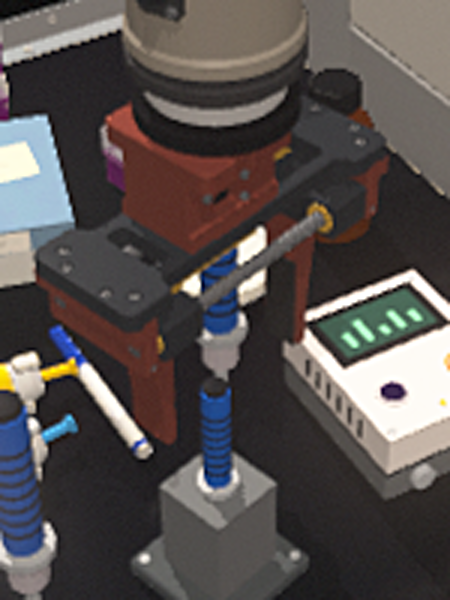

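Here the fingertips straddle the stylus (cap at (214,385), collar at (220,483)), and the real tips are again about 26 mm above the reported TCP. A reported z of 86 puts the pads on the handle whether or not the fingers extend as they shut.

>>> apply_moves --moves '[{"claw": 1,"tx": 0.001,"ty": -0.002,"tz": 0.03,"spin": 0},{"claw": 1,"tx": 0.001,"ty": -0.002,"tz": 0.044,"spin": 0},{"claw": 1,"tx": 0.001,"ty": -0.002,"tz": 0.044,"spin": 0},{"claw": -1,"tx": 0.001,"ty": -0.002,"tz": 0.044,"spin": 0},{"claw": -1,"tx": 0.001,"ty": -0.002,"tz": 0.044,"spin": 0},{"claw": -1,"tx": 0.001,"ty": -0.002,"tz": 0.044,"spin": 0},{"claw": -1,"tx": 0.001,"ty": -0.002,"tz": 0.044,"spin": 0},{"claw": -1,"tx": 0.001,"ty": -0.002,"tz": 0.044,"spin": 0},{"claw": -1,"tx": 0.001,"ty": -0.002,"tz": 0.044,"spin": 0},{"claw": -1,"tx": 0.001,"ty": -0.002,"tz": 0.044,"spin": 0},{"claw": -1,"tx": 0.001,"ty": -0.002,"tz": 0.044,"spin": 0},{"claw": -1,"tx": 0.001,"ty": -0.002,"tz": 0.044,"spin": 0}]' --newtons 30

```text
time: 6.18
tool_pos: [493.4, 421.8, 85.9]
tool_rot: [0.99, 0.14, -0.0, 0.0]
contact_force: [0.5, -0.6, 0.1]
grip_width: 31.6
finger_force: 0.0
```

>>> apply_moves --moves '[{"claw": -1,"tx": 0,"ty": 0,"tz": 0,"spin": 0},{"claw": -1,"tx": 0,"ty": 0,"tz": 0,"spin": 0},{"claw": -1,"tx": 0,"ty": 0,"tz": 0,"spin": 0},{"claw": -1,"tx": 0,"ty": 0,"tz": 0,"spin": 0},{"claw": -1,"tx": 0,"ty": 0,"tz": 0,"spin": 0},{"claw": -1,"tx": 0,"ty": 0,"tz": 0,"spin": 0}]'

```text
time: 6.68
tool_pos: [493.2, 422.3, 86.0]
tool_rot: [0.99, 0.141, 0.0, -0.0]
contact_force: [-0.9, 2.1, -1.1]
grip_width: 15.3
finger_force: 30.0
```

Run:
```python
from h import *
np.set_printoptions(precision=1,suppress=True)
s=arm.get_state();p=s["tool_pos"];r=R.from_quat(s["tool_rot"]);print(s["time"],p,s["grip_width"],s["finger_force"],s["contact_force"])
c=(210,160,310,290)
im=cv2.resize(imaging.capture("scene")[c[1]:c[3],c[0]:c[2]],None,fx=4,fy=4,interpolation=cv2.INTER_CUBIC)
cv2.imwrite("pics/f.png",im[:,:,::-1])
f=lambda q:(proj("scene",q)-c[:2]+.5)*4
for z in(0,-26):print(z,[f(p+r.apply((x,y,z))) for y in(-8,-20,8) for x in(-10,10)])
```

```text
6.6833 [493.2 422.3  86. ] 15.322022655525732 29.999986588954926 [-0.9  2.1 -1.1]
0 [array([217.6, 413.5]), array([182.4, 388.6]), array([197.3, 430.1]), array([162.1, 404.8]), array([244.1, 391.7]), array([208.9, 367.3])]
-26 [array([216.7, 370.5]), array([180.7, 345.6]), array([195.9, 387.1]), array([160. , 361.8]), array([243.8, 348.7]), array([207.9, 324.4])]
```

View pics/f.png

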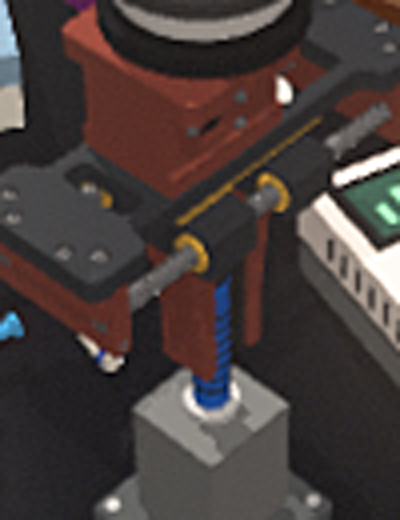

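Stylus gripped: width 15.3 mm, 30 N, collar still on the stand at (212,395). Its tip is now at z≈14 with a reported TCP of 86, so tip ≈ TCP − 72. Now I'll lift it and carry it toward the window.

>>> apply_moves --moves '[{"claw": -1,"tx": 0,"ty": 0,"tz": -0.02,"spin": 0},{"claw": -1,"tx": 0,"ty": 0,"tz": -0.05,"spin": 0},{"claw": -1,"tx": 0,"ty": 0,"tz": -0.08,"spin": 0},{"claw": -1,"tx": 0,"ty": 0,"tz": -0.11,"spin": 0},{"claw": -1,"tx": 0,"ty": 0,"tz": -0.11,"spin": 0},{"claw": -1,"tx": -0.003,"ty": 0.022,"tz": -0.11,"spin": 0},{"claw": -1,"tx": -0.007,"ty": 0.052,"tz": -0.11,"spin": 0},{"claw": -1,"tx": -0.0115,"ty": 0.084,"tz": -0.11,"spin": 0},{"claw": -1,"tx": -0.0155,"ty": 0.114,"tz": -0.11,"spin": 0},{"claw": -1,"tx": -0.018,"ty": 0.132,"tz": -0.11,"spin": 0},{"claw": -1,"tx": -0.018,"ty": 0.132,"tz": -0.11,"spin": 0},{"claw": -1,"tx": -0.018,"ty": 0.132,"tz": -0.11,"spin": 0}]'

```text
time: 7.73
tool_pos: [513.2, 288.4, 195.7]
tool_rot: [0.99, 0.139, -0.0, 0.001]
contact_force: [-0.9, -0.0, -0.4]
grip_width: 15.4
finger_force: 30.0
```

Run:
```python
from h import *
np.set_printoptions(precision=1,suppress=True)
s=arm.get_state();p=s["tool_pos"];r=R.from_quat(s["tool_rot"]);print(s["time"],p,s["grip_width"],s["finger_force"],s["contact_force"])
c=(270,120,390,260)
A=imaging.capture("scene");T=imaging.capture("top")
im=cv2.resize(A[c[1]:c[3],c[0]:c[2]],None,fx=4,fy=4,interpolation=cv2.INTER_CUBIC)
im2=cv2.resize(T[180:270,260:340],None,fx=4,fy=4,interpolation=cv2.INTER_CUBIC)
o=np.zeros((560,800,3),np.uint8);o[:,:480]=im;o[:360,480:]=im2
cv2.imwrite("pics/g.png",o[:,:,::-1])
f=lambda q:(proj("scene",q)-c[:2]+.5)*4
print("tip",f((p[0],p[1],p[2]-72)),"collar",f((p[0],p[1],p[2]-10)),"win",f((512.5,290,62)),"ap",f((511.5,238.5,60)))
print([(q["pixel"],q["conf"],(np.array(q["pixel"])-c[:2]+.5)*4) for q in imaging.spot_point("scene","stylus_tip")])
```

```text
7.7333 [513.2 288.4 195.7] 15.394935219273972 29.99081790447235 [-0.9 -0.  -0.4]
tip [214.4 341. ] collar [224. 230.] win [203.7 443.6] ap [295.4 406.6]
[([203.9, 315.5], 0.86, array([-262.4,  784. ])), ([264.2, 243.3], 0.61, array([-21.2, 495.2])), ([264.1, 189.8], 0.58, array([-21.6, 281.2]))]
```

View pics/g.png

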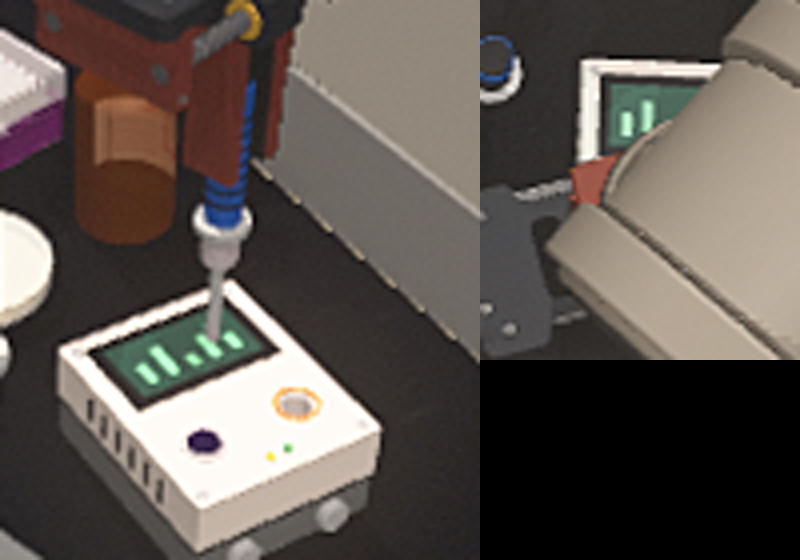

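Tip shows at (213,341), which matches the prediction, and the window and orange hole also match. Descending to 20 mm above the lens and holding.

>>> apply_moves --moves '[{"claw": -1,"tx": -0.001,"ty": -0.001,"tz": 0.015,"spin": 0},{"claw": -1,"tx": -0.001,"ty": -0.001,"tz": 0.03,"spin": 0},{"claw": -1,"tx": -0.001,"ty": -0.001,"tz": 0.038,"spin": 0},{"claw": -1,"tx": -0.001,"ty": -0.001,"tz": 0.042,"spin": 0},{"claw": -1,"tx": -0.001,"ty": -0.001,"tz": 0.042,"spin": 0},{"claw": -1,"tx": -0.001,"ty": -0.001,"tz": 0.042,"spin": 0},{"claw": -1,"tx": -0.001,"ty": -0.001,"tz": 0.042,"spin": 0}]'

```text
time: 8.47
tool_pos: [511.9, 291.3, 154.7]
tool_rot: [0.99, 0.141, 0.001, -0.0]
contact_force: [0.2, -0.3, -0.2]
grip_width: 15.4
finger_force: 30.0
```

Run:
```python
from h import *
np.set_printoptions(precision=1,suppress=True)
s=arm.get_state();p=s["tool_pos"];print(s["time"],p,s["contact_force"])
c=(290,170,370,250)
im=cv2.resize(imaging.capture("scene")[c[1]:c[3],c[0]:c[2]],None,fx=7,fy=7,interpolation=cv2.INTER_CUBIC)
cv2.imwrite("pics/i.png",im[:,:,::-1])
f=lambda q:(proj("scene",q)-c[:2]+.5)*7
print("tip",f((p[0],p[1],p[2]-72)),"collar",f((p[0],p[1],p[2]-10)),"win",f((512.5,290,62)),"ap",f((511.5,238.5,60)))
```

```text
8.4667 [511.9 291.3 154.7] [ 0.2 -0.3 -0.2]
tip [218.5 372.5] collar [234.  190.2] win [216.5 426.3] ap [376.9 361.6]
```

View pics/i.png

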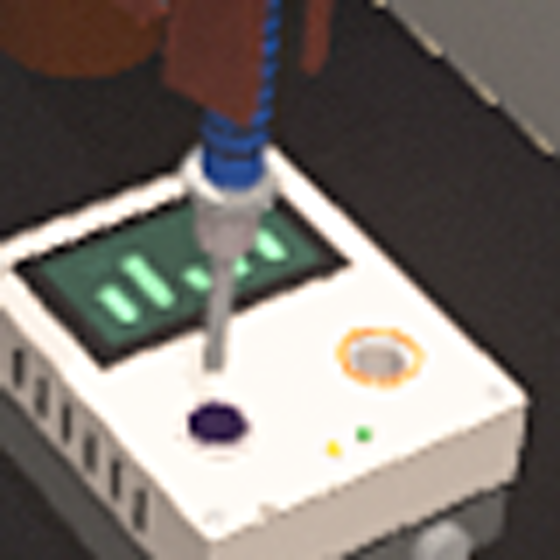

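Tip at (213,372), lens centre at (217,425): the tip is centred and about 20 mm above the lens. Now hold.

>>> apply_moves --moves '[{"claw": -1,"tx": 0,"ty": 0,"tz": 0,"spin": 0},{"claw": -1,"tx": 0,"ty": 0,"tz": 0,"spin": 0},{"claw": -1,"tx": 0,"ty": 0,"tz": 0,"spin": 0},{"claw": -1,"tx": 0,"ty": 0,"tz": 0,"spin": 0},{"claw": -1,"tx": 0,"ty": 0,"tz": 0,"spin": 0},{"claw": -1,"tx": 0,"ty": 0,"tz": 0,"spin": 0},{"claw": -1,"tx": 0,"ty": 0,"tz": 0,"spin": 0},{"claw": -1,"tx": 0,"ty": 0,"tz": 0,"spin": 0},{"claw": -1,"tx": 0,"ty": 0,"tz": 0,"spin": 0},{"claw": -1,"tx": 0,"ty": 0,"tz": 0,"spin": 0},{"claw": -1,"tx": 0,"ty": 0,"tz": 0,"spin": 0},{"claw": -1,"tx": 0,"ty": 0,"tz": 0,"spin": 0}]'

```text
time: 9.52
tool_pos: [511.6, 290.7, 154.0]
tool_rot: [0.99, 0.14, 0.0, 0.0]
contact_force: [-0.4, -0.1, -0.2]
grip_width: 15.6
finger_force: 30.0
```

>>> apply_moves --moves '[{"claw": -1,"tx": 0,"ty": 0,"tz": 0,"spin": 0},{"claw": -1,"tx": 0,"ty": 0,"tz": 0,"spin": 0},{"claw": -1,"tx": 0,"ty": 0,"tz": 0,"spin": 0},{"claw": -1,"tx": 0,"ty": 0,"tz": 0,"spin": 0},{"claw": -1,"tx": 0,"ty": 0,"tz": 0,"spin": 0},{"claw": -1,"tx": 0,"ty": 0,"tz": 0,"spin": 0},{"claw": -1,"tx": 0,"ty": 0,"tz": 0,"spin": 0},{"claw": -1,"tx": 0,"ty": 0,"tz": 0,"spin": 0},{"claw": -1,"tx": 0,"ty": 0,"tz": 0,"spin": 0},{"claw": -1,"tx": 0,"ty": 0,"tz": 0,"spin": 0},{"claw": -1,"tx": 0,"ty": 0,"tz": 0,"spin": 0},{"claw": -1,"tx": 0,"ty": 0,"tz": 0,"spin": 0}]'

```text
time: 10.52
tool_pos: [511.5, 290.7, 154.0]
tool_rot: [0.99, 0.14, 0.0, 0.0]
contact_force: [-0.0, 0.1, -0.7]
grip_width: 15.3
finger_force: 30.0
```

>>> apply_moves --moves '[{"claw": -1,"tx": 0,"ty": 0,"tz": 0,"spin": 0},{"claw": -1,"tx": 0,"ty": 0,"tz": 0,"spin": 0},{"claw": -1,"tx": 0,"ty": 0,"tz": 0,"spin": 0},{"claw": -1,"tx": 0,"ty": 0,"tz": 0,"spin": 0},{"claw": -1,"tx": 0,"ty": 0,"tz": 0,"spin": 0},{"claw": -1,"tx": 0,"ty": 0,"tz": 0,"spin": 0}]'

```text
time: 11.02
tool_pos: [511.6, 290.7, 154.0]
tool_rot: [0.99, 0.14, 0.0, 0.0]
contact_force: [1.1, 0.1, -0.0]
grip_width: 15.5
finger_force: 30.0
```

Run:
```python
from h import *
np.set_printoptions(precision=2,suppress=True)
P=[]
for i in range(6):P.append(arm.get_state()["tool_pos"]);A=imaging.capture("scene")
print(arm.get_state()["time"],np.mean(P,0),np.std(P,0))
T=cv2.resize(cv2.imread("pics/t.png")[:,:,::-1],(512,384),interpolation=cv2.INTER_AREA)
out={}
for n,im,c,z in(("scene",A,(344,221),60),("top",T,(317,234),60)):
    S=8; x0,y0=c[0]-14,c[1]-12
    h=cv2.cvtColor(cv2.resize(im[y0:y0+24,x0:x0+28],None,fx=S,fy=S,interpolation=cv2.INTER_CUBIC),cv2.COLOR_RGB2HSV).astype(int)
    m=((h[...,0]<25)&(h[...,0]>3)&(h[...,1]>60)).astype(np.uint8)
    k=max(cv2.findContours(m,cv2.RETR_EXTERNAL,cv2.CHAIN_APPROX_NONE)[0],key=len)
    e=cv2.fitEllipse(cv2.convexHull(k)); px=(np.array(e[0])+.5)/S-.5+[x0,y0]
    out[n]=px; print(n,px,np.array(e[1])/S,at_z(n,px,z))
print(tri(out["scene"],out["top"]))
a,_=blob(A,violet,(320,230),8);print(a,at_z("scene",a,62))
```

```text
11.3167 [511.57 290.7  153.95] [0.01 0.02 0.01]
scene [343.72 220.42] [ 9.14 12.62] [512.71 236.7   60.  ]
top [317.12 233.57] [ 9.95 10.42] [510.82 237.15  60.  ]
(array([511.05, 237.74,  61.92]), np.float64(0.7277782956683799))
[320.38 229.97] [513.45 289.42  62.  ]
```

Run:
```python
from h import *
cv2.imwrite("pics/ref.png",imaging.capture("scene")[:,:,::-1])
```

>>> apply_moves --moves '[{"claw": -1,"tx": -0.004,"ty": 0.0135,"tz": 0,"spin": 0},{"claw": -1,"tx": -0.009,"ty": 0.0305,"tz": 0,"spin": 0},{"claw": -1,"tx": -0.0135,"ty": 0.0455,"tz": 0,"spin": 0},{"claw": -1,"tx": -0.0155,"ty": 0.0523,"tz": 0.004,"spin": 0},{"claw": -1,"tx": -0.0155,"ty": 0.0523,"tz": 0.01,"spin": 0},{"claw": -1,"tx": -0.0155,"ty": 0.0523,"tz": 0.01,"spin": 0},{"claw": -1,"tx": -0.0155,"ty": 0.0523,"tz": 0.01,"spin": 0},{"claw": -1,"tx": -0.0155,"ty": 0.0523,"tz": 0.01,"spin": 0},{"claw": -1,"tx": -0.0155,"ty": 0.0523,"tz": 0.01,"spin": 0}]'

```text
time: 12.12
tool_pos: [511.1, 237.2, 144.1]
tool_rot: [0.99, 0.141, 0.0, -0.0]
contact_force: [-0.1, -0.5, -0.4]
grip_width: 15.4
finger_force: 30.0
```

Run:
```python
from h import *
np.set_printoptions(precision=2,suppress=True)
s=arm.get_state();p=s["tool_pos"];print(s["time"],p)
A=imaging.capture("scene");B=cv2.imread("pics/ref.png")[:,:,::-1]
tp=proj("scene",(p[0],p[1],p[2]-72));print("pred tip",tp,"pred at z106",proj("scene",(p[0],p[1],p[2]-72+36)))
d=np.abs(A.astype(int)-B).sum(2)
for r in range(int(tp[1])-18,int(tp[1])+6):
    row=d[r,334:358]; w=np.where(row>60,row,0)
    print(r,round((w*np.arange(334,358)).sum()/max(w.sum(),1),2),row)
```

```text
12.1167 [511.06 237.23 144.07]
pred tip [344.64 216.34] pred at z106 [346.51 201.81]
198 346.51 [ 16  23  75  15   4  16  10  17  38 199 300 295 305 310 307 308 279 111
  22   9   9   4  11   5]
199 346.38 [ 19  18  26  76  32   3   2  22  27  98 264 271 310 323 305 270 213   3
  16   2   3   2   8  14]
200 345.85 [ 26  18  19  18  89  29   6   6  20  50  32 193 293 299 220  46  41  36
   4   3  16   4   3   6]
201 344.17 [ 83  27  20  20  23  87  30  13  13  34  67 241 260 222  34  34  24   9
   6   5  14   4   4   4]
202 344.39 [ 22  86  27  21  21  23  89  41   7   4  97 264 274 243   8  28  13   6
   6  10   2   8   1   5]
203 344.67 [ 13  24  86  27  21  22  22  95  35  15 154 283 326 288  27  16   4   2
   7   5   8   5   5   4]
204 344.84 [  8  13  29  84  28  20  21  24  90  38 146 298 328 284  22  17   7   8
   6  11   3  11  10   1]
205 344.92 [  3  15   8  30  88  26  21  21  27  92 126 332 324 251  49  11  11   1
   4   2   3   8   8   6]
206 345.12 [ 11  20   3   9  23  84  34  25  23  24  88 194 346 178  34   6   6   6
  11   4   3   6   9   5]
207 344.87 [  9  17   7  
[... 816 characters left out ...]
  0   1   0
   1   8   5   4   4   2]
215 343.97 [  0   0   1   0   0   1   2  15  43 313 356 289  55  11   2   0   0   0
   0   5   3  10   3   7]
216 343.79 [  1   1   1   0   1   1   5   6  68 206 308 181   6   7   1   1   0   2
   1   0   6   2   2   3]
217 344.0 [ 0  0  0  0  2  2  6  6 57 44 87 29 13  3  1  1  1  0  0  0  0  3  3  4]
218 342.82 [  0   1   0   1   1   0   4  30 120 119  66  18   5   5   1   1   1   0
   0   0   0   0   1   1]
219 342.96 [ 1  0  2  1  5  2  4 11 81 84 71  2  1  4  2  1  0  0  1  0  0  0  0  3]
220 0.0 [ 1  0  0  2  1  3  2  5  6 16 21  9  0  0  0  1  2  0  1  1  1  0  0  0]
221 0.0 [ 3  1  0  2  1  3  4  2 12  8  2  4  3  5  0  4  0  1  0  1  2  1  0  0]
```

>>> apply_moves --moves '[{"claw": -1,"tx": 0,"ty": 0.0008,"tz": 0,"spin": 0},{"claw": -1,"tx": 0,"ty": 0.0008,"tz": 0,"spin": 0},{"claw": -1,"tx": 0,"ty": 0.0008,"tz": 0.004,"spin": 0},{"claw": -1,"tx": 0,"ty": 0.0008,"tz": 0.008,"spin": 0},{"claw": -1,"tx": 0,"ty": 0.0008,"tz": 0.008,"spin": 0},{"claw": -1,"tx": 0,"ty": 0.0008,"tz": 0.008,"spin": 0},{"claw": -1,"tx": 0,"ty": 0.0008,"tz": 0.008,"spin": 0}]'

```text
time: 12.75
tool_pos: [511.4, 235.4, 135.9]
tool_rot: [0.99, 0.14, -0.0, 0.0]
contact_force: [0.3, -0.1, -1.2]
grip_width: 15.8
finger_force: 30.0
```

Run:
```python
from h import *
np.set_printoptions(precision=2,suppress=True)
P=[];F=[]
for i in range(3):
    A=imaging.capture("scene");s=arm.get_state();P.append(s["tool_pos"]);F.append(s["contact_force"])
p=np.mean(P,0);print(s["time"],P,np.mean(F,0))
B=cv2.imread("pics/ref.png")[:,:,::-1]
tp=proj("scene",(p[0],p[1],p[2]-72));print("pred tip",tp)
d=np.abs(A.astype(int)-B).sum(2)
for r in range(208,225):
    row=d[r,338:354]; w=np.where(row>60,row,0)
    print(r,round((w*np.arange(338,354)).sum()/max(w.sum(),1),2),row)
```

```text
12.9 [array([511.48, 235.42, 135.98]), array([511.51, 235.43, 136.05]), array([511.52, 235.44, 136.09])] [-0.21  0.18 -0.71]
pred tip [344.87 218.99]
208 344.63 [ 53  73  69  28  32  22 103 398 155 183   9  16   7   5   8   2]
209 345.04 [ 72   9  26  34  27  30 154 384 317 194  20   6   3   6  15   6]
210 345.45 [ 22  31  33  36  24  32 244 359 322 215  31   1   9   3  17   4]
211 345.11 [ 24  38  36  36  24  41 330 341 302  69   0   4   3   3   5   8]
212 345.11 [  1  30  34  21  21  42 329 342 297  73   1   0   2   3   6   1]
213 344.89 [  2   1  13   4  24  43 345 338 242  21   9   0   0   2   2   9]
214 344.8 [  1   1   3   2  25  42 403 339 209   5   9   2   1   0   5   5]
215 344.79 [  0   0   2   2  20  54 386 342 194   4   8   0   0   0   0   2]
216 344.49 [  0   0   2   1  54 116 354 320 123   8   5   1   0   1   1   0]
217 344.48 [  2   1   3  10  17  93 207 183  93  10   5   0   0   1   0   0]
218 344.1 [  1   2   4  11  31 267 280 232  61  12   4   1   0   0   0   0]
219 343.98 [  2   4   1   8  32 181 169 170  47   6   1   1   0   0   1   2]
220 0.0 [ 0  2  3 11  3 55 35 11 19  6  1  3  2  0  1  1]
221 343.0 [ 0  1  4  2  9 64 40  4  9  3  1  2  2  0  1  0]
222 343.0 [ 0  0  2  7 17 67 28 13 10 12  6  9  3  0  1  0]
223 347.58 [  0   2   1   2   8  31   8   6  38  85 118  39   2   1   1   0]
224 347.49 [  0   0   2   1   3   6   3   6  70 164 156  69   3   8   2   2]
```

The tip lines up with the hole (extrapolated to (343.9,220.7), hole centre at (343.7,220.4)). Entering slowly.

>>> apply_moves --moves '[{"claw": -1,"tx": 0,"ty": 0,"tz": 0.004,"spin": 0},{"claw": -1,"tx": 0,"ty": 0,"tz": 0.008,"spin": 0},{"claw": -1,"tx": 0,"ty": 0,"tz": 0.012,"spin": 0},{"claw": -1,"tx": 0,"ty": 0,"tz": 0.016,"spin": 0},{"claw": -1,"tx": 0,"ty": 0,"tz": 0.017,"spin": 0},{"claw": -1,"tx": 0,"ty": 0,"tz": 0.017,"spin": 0},{"claw": -1,"tx": 0,"ty": 0,"tz": 0.017,"spin": 0},{"claw": -1,"tx": 0,"ty": 0,"tz": 0.017,"spin": 0}]'

```text
time: 13.57
tool_pos: [511.6, 235.5, 119.1]
tool_rot: [0.99, 0.14, 0.0, -0.0]
contact_force: [0.7, -0.3, -0.6]
grip_width: 15.4
finger_force: 30.0
```

>>> apply_moves --moves '[{"claw": -1,"tx": 0,"ty": 0,"tz": 0.002,"spin": 0},{"claw": -1,"tx": 0,"ty": 0,"tz": 0.004,"spin": 0},{"claw": -1,"tx": 0,"ty": 0,"tz": 0.006,"spin": 0},{"claw": -1,"tx": 0,"ty": 0,"tz": 0.006,"spin": 0},{"claw": -1,"tx": 0,"ty": 0,"tz": 0.006,"spin": 0}]'

```text
time: 13.98
tool_pos: [511.7, 235.6, 113.2]
tool_rot: [0.99, 0.14, 0.0, -0.0]
contact_force: [0.1, -0.6, 2.9]
grip_width: 15.0
finger_force: 30.0
```

>>> apply_moves --moves '[{"claw": -1,"tx": 0,"ty": 0,"tz": 0.0015,"spin": 0},{"claw": -1,"tx": 0,"ty": 0,"tz": 0.003,"spin": 0},{"claw": -1,"tx": 0,"ty": 0,"tz": 0.003,"spin": 0},{"claw": -1,"tx": 0,"ty": 0,"tz": 0.003,"spin": 0}]'

```text
time: 14.32
tool_pos: [511.7, 235.5, 110.1]
tool_rot: [0.99, 0.14, 0.0, -0.0]
contact_force: [0.8, 0.0, 4.0]
grip_width: 15.6
finger_force: 30.0
```

>>> apply_moves --moves '[{"claw": -1,"tx": 0,"ty": 0,"tz": 0.001,"spin": 0},{"claw": -1,"tx": 0,"ty": 0,"tz": 0.001,"spin": 0},{"claw": -1,"tx": 0,"ty": 0,"tz": 0.001,"spin": 0}]'

```text
time: 14.57
tool_pos: [511.6, 235.5, 109.1]
tool_rot: [0.99, 0.14, 0.0, -0.0]
contact_force: [1.0, 0.0, 4.8]
grip_width: 15.3
finger_force: 30.0
```

>>> apply_moves --moves '[{"claw": -1,"tx": 0,"ty": 0,"tz": 0.0007,"spin": 0},{"claw": -1,"tx": 0,"ty": 0,"tz": 0.0007,"spin": 0},{"claw": -1,"tx": 0,"ty": 0,"tz": 0.0007,"spin": 0}]'

```text
time: 14.82
tool_pos: [511.6, 235.4, 108.4]
tool_rot: [0.99, 0.14, 0.0, -0.0]
contact_force: [1.5, 0.2, 5.2]
grip_width: 15.1
finger_force: 30.0
```

>>> apply_moves --moves '[{"claw": -1,"tx": 0,"ty": 0,"tz": 0.0005,"spin": 0},{"claw": -1,"tx": 0,"ty": 0,"tz": 0.0005,"spin": 0},{"claw": -1,"tx": 0,"ty": 0,"tz": 0.0005,"spin": 0}]'

```text
time: 15.07
tool_pos: [511.6, 235.5, 107.9]
tool_rot: [0.99, 0.14, 0.0, -0.0]
contact_force: [0.4, -0.5, 4.7]
grip_width: 15.1
finger_force: 30.0
```

>>> apply_moves --moves '[{"claw": -1,"tx": 0,"ty": 0,"tz": 0.0005,"spin": 0},{"claw": -1,"tx": 0,"ty": 0,"tz": 0.0005,"spin": 0},{"claw": -1,"tx": 0,"ty": 0,"tz": 0.0005,"spin": 0}]'

```text
time: 15.32
tool_pos: [511.7, 235.6, 107.6]
tool_rot: [0.99, 0.14, 0.0, -0.0]
contact_force: [0.8, -0.8, 6.6]
grip_width: 15.1
finger_force: 30.0
```

Run:
```python
from h import *
F=[]
for i in range(8):imaging.capture("scene");s=arm.get_state();F.append(s["contact_force"][2])
print(s["time"],s["tool_pos"],np.round(F,2),np.mean(F))
```

```text
15.7167 [511.69505309 235.55221117 107.60038333] [6.74 5.12 6.66 6.48 6.69 6.72 6.51 6.25] 6.3954570129571575
```

>>> apply_moves --moves '[{"claw": -1,"tx": 0,"ty": 0,"tz": 0.0005,"spin": 0},{"claw": -1,"tx": 0,"ty": 0,"tz": 0.0005,"spin": 0},{"claw": -1,"tx": 0,"ty": 0,"tz": 0.0005,"spin": 0}]'

```text
time: 15.97
tool_pos: [511.9, 235.7, 107.5]
tool_rot: [0.99, 0.14, 0.001, -0.0]
contact_force: [-0.3, -0.5, 10.6]
grip_width: 15.7
finger_force: 30.0
```

Run:
```python
from h import *
F=[]
for i in range(6):imaging.capture("scene");s=arm.get_state();F.append(s["contact_force"])
print(s["time"],s["tool_pos"],np.mean(F,0),s["grip_width"],s["finger_force"])
```

```text
16.2667 [511.87796914 235.67161049 107.50800302] [-0.21281916 -0.71525328  9.4540798 ] 15.861548142530411 29.998145699501038
```

The force rose from 6.4 to 9.5 N over only 0.1 mm of travel, so the button is on its end stop with a modest push. Handing in.

```bash
python3 -c "from bench import job_done; print(job_done())"
```

```text
the job is handed in; nothing more can be done
None
```

The job is handed in at about 16 s: I held the stylus about 2 cm above the wake window for over two seconds. It then went straight into the orange-ringed hole, and the arm is still gripping it with the reset button on its end stop at about 9.5 N. No contact with the bottle, dish or marker showed in the forces; I did not check them in a final picture.

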